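# Click the attenuator lever to its third step and store it

### The arm

A 7-joint arm with a two-finger parallel gripper is mounted at the origin on the work surface; the furniture and walls round the work are solid. World frame = base frame: x ahead of the robot, y to its left, z up, the work surface at z = 0. Lengths are in m, angles in rad, forces in N, time in s.
With the tool pointing down it reaches from about 0.4 to 0.875 m from the base axis. Payload 4.4 kg.
Tool frame: the origin (TCP) lies between the finger pads; the fingertips stand 19 mm ahead of it and the grasp point (between the pads) is the TCP; z points along the fingers, y is the direction in which the jaws open and shut (so a half turn about z gives the same grasp; the last joint's range is limited). The gripper opens to 85 mm and grips with 20 to 120 N. Pads are 22 mm wide; open, the fingers measure 114 mm over their backs; the gripper's body (76 mm by 85 mm) begins 54 mm behind the grasp point. The pads swing forward as they close: fully open they stand 13 mm farther back than shut.
Start: joints at [-1.306, 0.628, 0.038, 1.517, -0.027, 0.996, -0.02], TCP at [0.211, 0.615, 0.25] pointing down, gripper open.
Joint ranges: [-3.06, 3.06], [-0.37, 2.12], [-1.25, 1.32], [0.18, 2.47], [-1.1, 4.24], [0.23, 1.98], [-2.94, 2.94]. Speed limits (rad/s): [2.57, 2.57, 3.14, 3.14, 3.14, 3.14, 3.14].

### API

Orientations are given as a unit quaternion [w, x, y, z].
In Python, from cell import manip gives the robot as it stands.
- The arm moves only by the tool jog_arm, never from a script. Its argument "steps" is a list of rows, each a list of 5 numbers: the finger opening in mm, from 0 to 85.4, then the shift along the tool's x, y, z in mm, then the turn about the tool's z in degrees. A call has exactly 8 rows; each row shifts and turns the commanded pose from where the row before left it, along the tool's axes as they then stand; what a row does not reach is not made up. A row lasts 1/10 s, in which the tool goes at most 50 mm and 8.59 degrees, less where a joint would pass 70% of its speed; a pose out of reach is approached as far as the arm can. A call is refused whole if a number of a shift passes 50 or a number of a turn 8.59, either way. A call with a gripper value outside its range is refused whole. The fingers move at their own pace and stop on an object; "newtons" is the grip in N (left out, the last holds). Time passes only in rows, so rows that do not move let the fingers close, or fill a call up. It gives the time, the measured TCP pose, the force and the opening at its end, in the units of the state.
- manip.observe(): the state, without advancing time (a new reading comes with each control period).
- manip.snapshot(name): name is "scene" or "top" or "wrist"; returns (picture, depth): 384x512x3 uint8, red, green, blue; 384x512 float32, m along the optical axis (not along the pixel's ray), 0 where there is no reading.
- manip.camera_params(name): a dict with "fx", "fy", "cx", "cy" (pixels), "R" (3x3) and "t" (3): a world point X has camera coordinates R X + t. Camera axes: x right, y down, z forward; pixel columns grow to the right and rows downward; lengths in m; the calibration is good to about 2 mm. A picture is of the moment at which its call begins: read the wrist's pose just before it. camera_params takes no time and is no camera call; for the wrist camera it gives the pose at the moment of the call.
- manip.close_job(): hands the job in, once; it reports no verdict.
Trained networks look in the newest picture that a camera, given by its name, has taken for a name from the list of things; names that differ only in an ending like _2 or _b are one class to them, and where a whole thing is asked for, a point or a joint stands for the part that bears it (a point fixed in the world has none). Each returns a list of dicts, best first, with "score" (0 to 1); they miss things now and then, are a little off and sometimes report something else, mostly with a low value. They report only what shows in the picture. A call takes as long as a camera call.
- manip.look_for(camera, query): "xyz" ([x, y, z] in m, in world coordinates, good to about 4 mm: the middle of the surface that is visible of it).
- manip.outline_of(camera, query): "pixels" (384x512 bool, what is visible of it).
- manip.place_of(camera, query): "xyz" ([x, y, z] in m, in world coordinates, good to about 4 mm: a listed point, or the origin of a listed thing).
The state is a dict: "time_s": time; "qpos": joint angles; "qvel": joint speeds; "joint_torque": joint torques, N m; "eef_pos": TCP position; "eef_rot": TCP orientation; "wrist_force": force on the tool from outside, world axes, zero at the start; "ft_torque": the same for the moment, N m; "width": finger opening in m.
Only numpy, scipy, OpenCV 4.12 (cv2) and the standard library are available. Lean on these libraries where they do the work, as an engineer would, in place of code of your own. Each camera call takes 0.05 s, during which the arm holds its last target. There are 200 camera calls.

### The job

With the fingertips, push the black lever of the grey attenuator box along its slot towards the other end, one click at a time with a short pause (about half a second) in each, and leave it resting in the third click without running past it. Then press the round store key on the same box fully down and let it come back up; do not press that key sooner. Do not grip the lever or lift anything, and leave the loose things round the box where they are.

Things in the scene. Friction and masses are not known exactly. Their poses are not given: they have to be found in the camera images.
- attenuator: Grey flat box 115 (its x) x 165 (its y) x 42 mm, fixed to the bench; origin at the centre of its underside, z up, panel at z = 42 mm. Its x points to the side with two round sockets (away from the robot, within 30 deg); its y runs along the slot, the way the lever must go (to the robot's left). Slot at x = +28 mm, y = -56 to 56; store key at x = -34, y = -48 mm.
- gain_lever (a joint): Lever travel to box +y in m; lever centre at box y = -42 mm + travel. It starts in its rest notch, 0 (near end). Then five unmarked sprung clicks: 0.016, 0.032, 0.048 (third), 0.064, 0.080, with crests half way between. To leave a click takes 5 to 8 N, falling away towards the crest; past it the lever snaps on alone, up to 8 mm, into the click and stays. Stops at -0.002 and 0.086.
- lever_top (a point): Centre of the lever's top. A black upright block 26 (box x) x 12 (box y) mm, top 41 mm above the panel (83 mm above the bench), its underside 9 mm above the panel on a thin stem; push it 12 to 38 mm above the panel, on its box -y side. Axes parallel to the box's.
- store_key (a joint): Travel of the store key in m: 0 up, 0.006 fully down; a spring of about 4 N when fully down brings it up again.
- store_key_top (a point): Centre of the top of the store key: a black round cap of 22 mm diameter 64 mm above the bench, in a metal collar of 38 mm diameter, 54 mm high; pressed straight down; its axes are parallel to the box's.
- solder_spool: Loose reel of solder wire standing on the bench nearer the robot than the box, diameter 60, height 40 mm; origin at the centre of its underside. Leave alone.
- amber_flux: Loose small amber bottle with a white cap, diameter 25, height 54 mm, standing beyond the far (+y) end of the box; origin at the centre of its underside. Leave alone.
- solder_wick: Loose flat blue round dispenser, 36 x 63 x 9 mm, lying nearer the robot than the box; origin under its middle. Leave alone.

How it is judged:
By the outcome, as a careful person would: the job done as asked, in the order asked, and still so for the second after the job is handed in, with the robot touching nothing.
It also fails if it takes over 58 s, if anything falls off the work surface, if the arm or the gripper's body presses on something with over 40 N, if the wrist force passes 120 N, or if a joint passes its speed limit or range.

## Working session

There is one attempt and no reset: what is moved stays moved. The work goes in short steps, Python scripts to look and compute and a tool call to move; the robot and the scene stay as the last step left them, time stands still between calls to the robot, and variables do not carry over. Pictures are saved under pics/ and viewed, about 8 in all and at most 12, crops included, and the job is handed in when it is done.

Besides the shell and the picture viewer there is one more tool, called after "Request:" by a JSON object that holds its "name" and its "arguments", one argument or row to a line. jog_arm: Moves the arm, as the interface text tells. Its arguments: {"type":"object","properties":{"steps":{"type":"array","items":{"type":"array","items":{"type":"number"}}},"newtons":{"type":"number"}},"required":["steps"]}

```bash
mkdir -p pics; ls; python3 - <<'E'
from cell import manip
import cv2,numpy as np
s=manip.observe()
for k in ("time_s","eef_pos","eef_rot","wrist_force","width"): print(k,s[k])
ims=[]
for c in("scene","top"):
    p,d=manip.snapshot(c)
    cv2.imwrite(f"pics/{c}0.png",p[:,:,::-1]); np.save(f"{c}0.npy",d)
    for q in("attenuator","lever_top","store_key_top","solder_spool","amber_flux","solder_wick"):
        print(c,q,[(np.round(r["xyz"],4),round(r["score"],2)) for r in manip.place_of(c,q)[:2]])
E
```

```text
pics
time_s 0.0
eef_pos [0.21090891 0.61423058 0.24940645]
eef_rot [-1.41054112e-04  1.64680460e-01  9.86346535e-01 -9.16413901e-04]
wrist_force [ 0.58899949 -0.3319481  -0.3506169 ]
width 0.08506155561334346
scene attenuator [(array([ 0.4879,  0.2253, -0.0042]), 0.74)]
scene lever_top []
scene store_key_top [(array([0.4387, 0.1925, 0.0626]), 0.63)]
scene solder_spool [(array([0.3512, 0.2293, 0.0014]), 0.53)]
scene amber_flux []
scene solder_wick [(array([3.512e-01, 2.302e-01, 2.000e-04]), 0.82)]
top attenuator [(array([ 4.868e-01,  2.264e-01, -4.000e-04]), 0.96)]
top lever_top [(array([0.4954, 0.1756, 0.0818]), 0.4)]
top store_key_top [(array([0.4383, 0.193 , 0.0633]), 0.43)]
top solder_spool [(array([0.393 , 0.3276, 0.0025]), 0.82)]
top amber_flux [(array([0.5296, 0.3444, 0.0017]), 0.61)]
top solder_wick [(array([0.3509, 0.2325, 0.0018]), 0.64)]
```

View pics/top0.png

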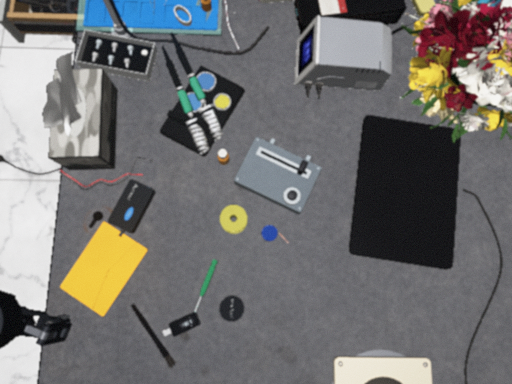

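View pics/scene0.png

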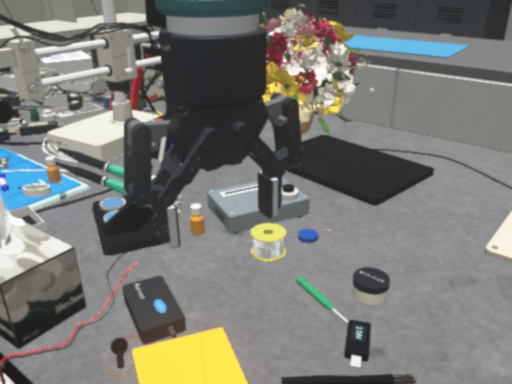

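The top view shows the box centred near px (279,174). Its lever is at (304,165), the key at (292,196), the flux at (223,156), the spool at (233,219) and the wick at (270,233). The scene view agrees. Next I'll fit the box pose.

```bash
cat > h.py <<'E'
from cell import manip
import cv2,numpy as np
def cloud(c,d):
    P=manip.camera_params(c); v,u=np.mgrid[:d.shape[0],:d.shape[1]]
    X=np.stack([(u-P["cx"])/P["fx"]*d,(v-P["cy"])/P["fy"]*d,d],-1)
    return (X-P["t"])@P["R"]
def fit(c,d,m):
    W=cloud(c,d); 
    pan=m&(abs(W[...,2]-.042)<.006)&(d>0)
    r=cv2.minAreaRect((W[pan][:,:2]*1000).astype(np.float32)); return W,pan,r
E
python3 - <<'E'
from h import *
p,d=manip.snapshot("top"); P=manip.camera_params("top"); print(P["fx"],P["t"])
m=manip.outline_of("top","attenuator")[0]["pixels"].astype(bool)
W,pan,r=fit("top",d,m)
print(m.sum(),pan.sum(),r,np.median(W[pan][:,2]))
hi=(W[...,2]>.07)&(d>0)&(abs(W[...,0]-.49)<.08)&(abs(W[...,1]-.2)<.08)
print("lever",hi.sum(),W[hi].mean(0),W[hi].max(0),W[hi].min(0))
k=(W[...,2]>.05)&(d>0)&(np.hypot(W[...,0]-.438,W[...,1]-.193)<.025)
print("key",k.sum(),W[k].mean(0))
cv2.imwrite("pics/c1.png",cv2.resize(p[120:220,210:340,::-1],None,fx=6,fy=6,interpolation=cv2.INTER_CUBIC))
# joint fit from place_of
O=[];B=[]
for q,b in(("attenuator",(0,0)),("lever_top",(28,-42)),("store_key_top",(-34,-48))):
    for _ in range(4):
        for R in manip.place_of("top",q)[:1]:
            O.append(np.array(R["xyz"][:2])*1e3);B.append(b);print(q,np.round(R["xyz"],4))
O=np.array(O);B=np.array(B,float);o=O-O.mean(0);b=B-B.mean(0)
a=np.arctan2((b[:,0]*o[:,1]-b[:,1]*o[:,0]).sum(),(b*o).sum());R=np.array([[np.cos(a),-np.sin(a)],[np.sin(a),np.cos(a)]])
print("yaw",np.degrees(a),"org",O.mean(0)-R@B.mean(0))
E
```

```text
405.4380752904108 [0.26382074 0.45433955 0.84620156]
3833 3332 ((489.2541809082031, 225.98904418945312), (163.79415893554688, 115.65682983398438), 64.92467498779297) 0.04195172538192774
lever 90 [0.49569059 0.17661098 0.0814983 ] [0.51028001 0.1865666  0.08801351] [0.48335709 0.16489303 0.07058094]
key 232 [0.43725931 0.19701357 0.05721645]
attenuator [0.4885 0.2272 0.0018]
attenuator [0.4885 0.2272 0.0018]
attenuator [0.4885 0.2272 0.0018]
attenuator [0.4885 0.2272 0.0018]
lever_top [0.4943 0.1752 0.0838]
lever_top [0.4943 0.1752 0.0838]
lever_top [0.4943 0.1752 0.0838]
lever_top [0.4943 0.1752 0.0838]
store_key_top [0.4389 0.1938 0.0639]
store_key_top [0.4389 0.1938 0.0639]
store_key_top [0.4389 0.1938 0.0639]
store_key_top [0.4389 0.1938 0.0639]
yaw -23.755666500905487 org [487.81565963 225.38580821]
```

View pics/c1.png

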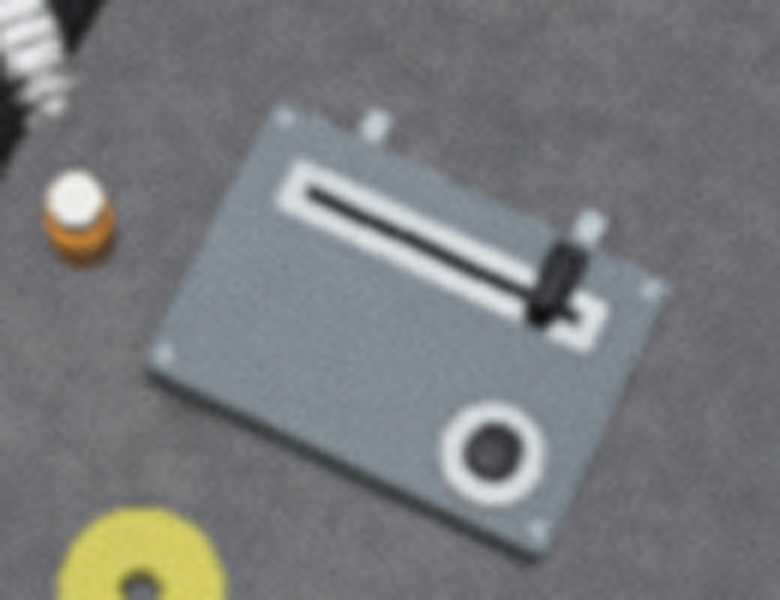

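Box fit: origin (0.4885, 0.2258), yaw about −24.9°. The lever and key it predicts match the measured ones within 1–2 mm. I'll shut the fingers and turn so that tool x lies along box +y, which makes tool y box +x. That way the 22 mm pad sides do the pushing.

Request:
{"name": "jog_arm", "arguments": {
  "steps": [
    [0, 0, 0, 0, 8],
    [0, 0, 0, 0, 8],
    [0, 0, 0, 0, 8],
    [0, 0, 0, 0, 8],
    [0, 0, 0, 0, 8],
    [0, 0, 0, 0, 8],
    [0, 0, 0, 0, 8],
    [0, 0, 0, 0, 8]
  ],
  "newtons": 40
}}

```text
time_s: 2.2
eef_pos: [0.211, 0.6148, 0.2503]
eef_rot: [-0.0, 0.664, 0.747, -0.0]
wrist_force: [1.1, 0.3, -0.2]
width: 0.0
```

Request:
{"name": "jog_arm", "arguments": {
  "steps": [
    [0, 0, 0, 0, 8],
    [0, 0, 0, 0, 8],
    [0, 0, 0, 0, 8],
    [0, 0, 0, 0, 8],
    [0, -15, 22, 0, 0],
    [0, -15, 22, 0, 0],
    [0, -20, 28, 0, 0],
    [0, -20, 28, 0, 0]
  ]
}}

```text
time_s: 3.0
eef_pos: [0.2725, 0.5083, 0.2503]
eef_rot: [-0.0, 0.843, 0.538, 0.0]
wrist_force: [0.4, 0.4, -0.2]
width: -0.0001
```

Request:
{"name": "jog_arm", "arguments": {
  "steps": [
    [0, -20, 28, 0, 0],
    [0, -20, 28, 0, 0],
    [0, -20, 28, 0, 0],
    [0, -20, 28, 0, 0],
    [0, -20, 28, 0, 0],
    [0, -20, 28, 0, 0],
    [0, -20, 28, 0, 0],
    [0, -20, 28, 0, 0]
  ]
}}

```text
time_s: 3.8
eef_pos: [0.4084, 0.2685, 0.2506]
eef_rot: [-0.0, 0.843, 0.538, 0.0]
wrist_force: [0.8, 0.6, 1.3]
width: 0.0003
```

Request:
{"name": "jog_arm", "arguments": {
  "steps": [
    [0, -20, 30, 0, 0],
    [0, -20, 30, 0, 0],
    [0, -20, 30, 0, 0],
    [0, -20, 29, 0, 0],
    [0, 0, 0, 30, 0],
    [0, 0, 0, 30, 0],
    [0, 0, 0, 20, 0],
    [0, 0, 0, 0, 0]
  ]
}}

```text
time_s: 4.6
eef_pos: [0.4803, 0.1464, 0.1682]
eef_rot: [-0.001, 0.843, 0.538, -0.002]
wrist_force: [-0.2, -0.4, 0.6]
width: 0.0002
```

```bash
cat >> h.py <<'E'
A=np.radians(-24.9);XB=np.array([np.cos(A),np.sin(A)]);YB=np.array([-np.sin(A),np.cos(A)]);OB=np.array([.4885,.2258])
def box(w): w=np.asarray(w)[...,:2]-OB; return 1e3*np.stack([w@XB,w@YB],-1)
def state():
    s=manip.observe(); f=np.array(s["wrist_force"][:2])
    print("t",s["time_s"],"tcp box",box(s["eef_pos"]).round(1),"z",round(s["eef_pos"][2]*1e3,1),"F box",np.round([f@XB,f@YB,s["wrist_force"][2]],1))
E
python3 - <<'E'
from h import *
state()
p,d=manip.snapshot("wrist");cv2.imwrite("pics/w1.png",p[:,:,::-1])
p,d=manip.snapshot("top");cv2.imwrite("pics/t1.png",cv2.resize(p[100:240,200:350,::-1],None,fx=5,fy=4.2))
a=cv2.resize(cv2.imread("pics/w1.png"),(400,300));b=cv2.resize(cv2.imread("pics/t1.png"),(400,300));cv2.imwrite("pics/m1.png",np.hstack([a,b]))
E
```

```text
t 4.6 tcp box [ 26.  -75.5] z 168.2 F box [-0.  -0.5  0.6]
```

View pics/m1.png

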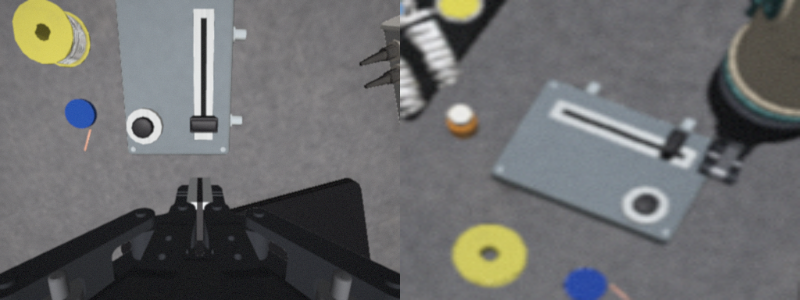

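The wrist view (left) shows the shut fingertips at px ~(200,185), in line with the lever at (203,124). The top view confirms the gripper is beyond the near end. Now I'll go down and approach gently.

Request:
{"name": "jog_arm", "arguments": {
  "steps": [
    [0, 0, 1, 25, 0],
    [0, 0, 1, 25, 0],
    [0, 0, 0, 25, 0],
    [0, 0, 0, 12, 0],
    [0, 3, 0, 0, 0],
    [0, 3, 0, 0, 0],
    [0, 0, 0, 0, 0],
    [0, 0, 0, 0, 0]
  ]
}}

```text
time_s: 5.5
eef_pos: [0.487, 0.1519, 0.0843]
eef_rot: [0.0, 0.843, 0.538, 0.001]
wrist_force: [-0.1, 0.2, -0.5]
width: 0.0001
```

```bash
python3 -c "
from h import *
state()"
```

```text
t 5.5 tcp box [ 29.8 -67.6] z 84.3 F box [-0.2  0.1 -0.5]
```

Request:
{"name": "jog_arm", "arguments": {
  "steps": [
    [0, 1.5, 0, 0, 0],
    [0, 1.5, 0, 0, 0],
    [0, 1.5, 0, 0, 0],
    [0, 1.5, 0, 0, 0],
    [0, 1.5, 0, 0, 0],
    [0, 1.5, 0, 0, 0],
    [0, 1, 0, 0, 0],
    [0, 0, 0, 0, 0]
  ]
}}

```text
time_s: 6.3
eef_pos: [0.4904, 0.1603, 0.0832]
eef_rot: [0.0, 0.843, 0.538, -0.0]
wrist_force: [-0.5, -1.5, 0.4]
width: 0.0
```

```bash
python3 -c "
from h import *
state()"
```

```text
t 6.3 tcp box [ 29.3 -58.6] z 83.2 F box [ 0.2 -1.5  0.4]
```

Request:
{"name": "jog_arm", "arguments": {
  "steps": [
    [0, 1, 0, 0, 0],
    [0, 1, 0, 0, 0],
    [0, 1, 0, 0, 0],
    [0, 1, 0, 0, 0],
    [0, 0, 0, 0, 0],
    [0, 0, 0, 0, 0],
    [0, 0, 0, 0, 0],
    [0, 0, 0, 0, 0]
  ]
}}

```text
time_s: 7.1
eef_pos: [0.4916, 0.1629, 0.0833]
eef_rot: [0.0, 0.843, 0.537, -0.001]
wrist_force: [-1.9, -4.9, 2.5]
width: -0.0002
```

```bash
python3 -c "
from h import *
state()
for _ in range(2):
  p,d=manip.snapshot('top')
  print([np.r_[box(r['xyz']),r['xyz'][2]].round(3) for r in manip.place_of('top','lever_top')[:1]])
p,d=manip.snapshot('wrist')
print([np.r_[box(r['xyz']),r['xyz'][2]].round(3) for r in manip.place_of('wrist','lever_top')[:1]])
state()"
```

```text
t 7.1 tcp box [ 29.3 -55.8] z 83.3 F box [ 0.3 -5.2  2.5]
[array([ 28.577, -37.339,   0.087])]
[array([ 29.073, -40.306,   0.084])]
[array([ 30.935, -45.505,   0.081])]
t 7.4 tcp box [ 29.3 -55.8] z 83.2 F box [-0.4 -5.7  2.7]
```

Request:
{"name": "jog_arm", "arguments": {
  "steps": [
    [0, 1, 0, 0, 0],
    [0, 1, 0, 0, 0],
    [0, 1, 0, 0, 0],
    [0, 0, 0, 0, 0],
    [0, 0, 0, 0, 0],
    [0, 0, 0, 0, 0],
    [0, 0, 0, 0, 0],
    [0, 0, 0, 0, 0]
  ]
}}

```text
time_s: 8.2
eef_pos: [0.4939, 0.1679, 0.0834]
eef_rot: [-0.0, 0.843, 0.538, 0.001]
wrist_force: [0.8, 0.1, 0.1]
width: 0.0002
```

```bash
python3 -c "
from h import *
state()"
```

```text
t 8.2 tcp box [ 29.3 -50.3] z 83.4 F box [0.7 0.4 0.1]
```

The force dropped to zero at TCP y ≈ −50.3, so the lever snapped. I'll check where it is.

```bash
cat >> h.py <<'E'
def lever():
    for c in ("wrist","top"):
        d=manip.snapshot(c)[1]; W=cloud(c,d)
        print(c,[box(r['xyz']).round(1) for r in manip.place_of(c,'lever_top')[:1]],end=" ")
        b=box(W); m=(d>0)&(abs(W[...,2]-.083)<.005)&(abs(b[...,0]-28)<15)&(b[...,1]>-60)&(b[...,1]<60)
        if m.any(): print("depth y",m.sum(),np.percentile(b[m][:,1],[2,25,50,75,98]).round(1))
    state()
E
python3 -c "
from h import *
lever()"
```

```text
wrist [array([ 26.4, -29.4])] depth y 2298 [-43.2 -32.1 -26.7 -22.1 -18.5]
top [array([ 30. , -26.8])] depth y 66 [-32.4 -28.1 -24.3 -21.4 -18.5]
t 8.4 tcp box [ 29.3 -51. ] z 83.3 F box [ 0.7  0.2 -0.6]
```

Lever is in click 1 (centre ≈ −26). On to the second click.

Request:
{"name": "jog_arm", "arguments": {
  "steps": [
    [0, 3, 0, 0, 0],
    [0, 3, 0, 0, 0],
    [0, 2, 0, 0, 0],
    [0, 2, 0, 0, 0],
    [0, 1.5, 0, 0, 0],
    [0, 1.5, 0, 0, 0],
    [0, 1, 0, 0, 0],
    [0, 1, 0, 0, 0]
  ]
}}

```text
time_s: 9.2
eef_pos: [0.4988, 0.1784, 0.0833]
eef_rot: [0.0, 0.844, 0.537, -0.002]
wrist_force: [-3.9, -7.2, 5.3]
width: -0.0001
```

Request:
{"name": "jog_arm", "arguments": {
  "steps": [
    [0, 1, 0, 0, 0],
    [0, 0.5, 0, 0, 0],
    [0, 0, 0, 0, 0],
    [0, 0, 0, 0, 0],
    [0, 0, 0, 0, 0],
    [0, 0, 0, 0, 0],
    [0, 0, 0, 0, 0],
    [0, 0, 0, 0, 0]
  ]
}}

```text
time_s: 10.0
eef_pos: [0.5005, 0.1821, 0.0833]
eef_rot: [-0.0, 0.843, 0.538, 0.0]
wrist_force: [0.3, -1.0, -0.2]
width: 0.0
```

```bash
python3 -c "
from h import *
lever()"
```

```text
wrist [array([ 26.8, -15.1])] depth y 2284 [-27.5 -15.9 -10.6  -6.   -2.5]
top [array([ 26. , -12.2])] depth y 59 [-15.5 -11.4  -8.1  -5.3  -2.4]
t 10.2 tcp box [ 29.3 -34.8] z 83.3 F box [ 0.2 -0.2 -0.2]
```

Click 2 (centre ≈ −10). Same again for the third.

Request:
{"name": "jog_arm", "arguments": {
  "steps": [
    [0, 3, 0, 0, 0],
    [0, 3, 0, 0, 0],
    [0, 2, 0, 0, 0],
    [0, 2, 0, 0, 0],
    [0, 1.5, 0, 0, 0],
    [0, 1.5, 0, 0, 0],
    [0, 1, 0, 0, 0],
    [0, 1, 0, 0, 0]
  ]
}}

```text
time_s: 11.0
eef_pos: [0.5057, 0.1933, 0.0833]
eef_rot: [0.0, 0.844, 0.537, -0.002]
wrist_force: [-3.3, -6.2, 5.2]
width: -0.0001
```

Request:
{"name": "jog_arm", "arguments": {
  "steps": [
    [0, 1, 0, 0, 0],
    [0, 0.5, 0, 0, 0],
    [0, 0, 0, 0, 0],
    [0, 0, 0, 0, 0],
    [0, 0, 0, 0, 0],
    [0, 0, 0, 0, 0],
    [0, 0, 0, 0, 0],
    [0, 0, 0, 0, 0]
  ]
}}

```text
time_s: 11.8
eef_pos: [0.5074, 0.1969, 0.0833]
eef_rot: [-0.0, 0.843, 0.538, 0.0]
wrist_force: [-0.2, 0.1, -0.2]
width: -0.0001
```

```bash
python3 -c "
from h import *
lever()"
```

```text
wrist [array([29.2,  3.4])] depth y 2302 [-11.1   0.1   5.5  10.   13.6]
top [] t 12.0 tcp box [ 29.4 -18.4] z 83.3 F box [-0.6 -0.2 -0.3]
```

Click 3 (centre ≈ +6), force gone. Next I'll back off, lift and go over the key.

Request:
{"name": "jog_arm", "arguments": {
  "steps": [
    [0, -5, 0, 0, 0],
    [0, -5, 0, 0, 0],
    [0, 0, 0, -15, 0],
    [0, 0, 0, -20, 0],
    [0, 0, 0, -15, 0],
    [0, -5, -16, 0, 0],
    [0, -5, -16, 0, 0],
    [0, -5, -16, 0, 0]
  ]
}}

```text
time_s: 12.8
eef_pos: [0.4525, 0.1938, 0.1335]
eef_rot: [-0.0, 0.843, 0.537, 0.0]
wrist_force: [-1.7, 0.5, 0.4]
width: -0.0003
```

Request:
{"name": "jog_arm", "arguments": {
  "steps": [
    [0, -5, -15, 0, 0],
    [0, 0, 0, 0, 0],
    [0, 0, 0, 15, 0],
    [0, 0, 0, 15, 0],
    [0, 0, 0, 5, 0],
    [0, 0, 0, 0, 0],
    [0, 0, 0, 0, 0],
    [0, 0, 0, 0, 0]
  ]
}}

```text
time_s: 13.6
eef_pos: [0.4382, 0.1961, 0.0988]
eef_rot: [0.0, 0.843, 0.538, 0.001]
wrist_force: [-0.2, -1.0, 0.5]
width: 0.0003
```

```bash
python3 - <<'E'
from h import *
lever()
for c in("wrist","top"): print(c,[(box(r['xyz']).round(1),r['xyz'][2],r['score']) for r in manip.place_of(c,'store_key_top')[:1]])
p,d=manip.snapshot("wrist");q,_=manip.snapshot("top")
cv2.imwrite("pics/m2.png",np.hstack([cv2.resize(p[:,:,::-1],(400,300)),cv2.resize(q[100:240,200:350,::-1],(400,300))]))
E
```

```text
wrist [array([29.6,  2.7])] depth y 1729 [-0.2  3.5  7.  10.6 13.7]
top [array([27.8,  8.3])] depth y 78 [-0.4  3.2  6.2  9.8 12.9]
t 13.8 tcp box [-33.5 -48.1] z 98.6 F box [-0.   0.2  0.3]
wrist [(array([-31.6, -47. ]), 0.0643, 0.75)]
top []
```

View pics/m2.png

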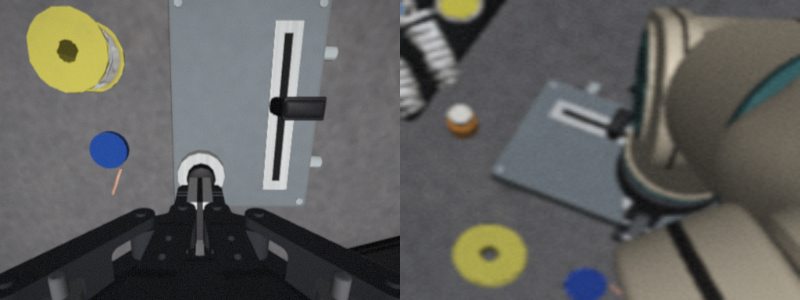

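The lever stays at y ≈ 6 (third click). The fingertips are centred over the key at px (201,172) in the wrist view. Now the press.

Request:
{"name": "jog_arm", "arguments": {
  "steps": [
    [0, 0, 0, 7, 0],
    [0, 0, 0, 5, 0],
    [0, 0, 0, 2, 0],
    [0, 0, 0, 2, 0],
    [0, 0, 0, 2, 0],
    [0, 0, 0, 2, 0],
    [0, 0, 0, 2, 0],
    [0, 0, 0, 0, 0]
  ]
}}

```text
time_s: 14.8
eef_pos: [0.4373, 0.1959, 0.077]
eef_rot: [-0.0, 0.843, 0.537, -0.0]
wrist_force: [-3.7, -0.4, 10.6]
width: -0.0
```

```bash
python3 -c "
from h import *
state()"
```

```text
t 14.8 tcp box [-33.9 -48.7] z 77.0 F box [-3.2 -1.9 10.6]
```

Request:
{"name": "jog_arm", "arguments": {
  "steps": [
    [0, 0, 0, 1, 0],
    [0, 0, 0, 1, 0],
    [0, 0, 0, 0, 0],
    [0, 0, 0, 0, 0],
    [0, 0, 0, 0, 0],
    [0, 0, 0, 0, 0],
    [0, 0, 0, 0, 0],
    [0, 0, 0, 0, 0]
  ]
}}

```text
time_s: 15.6
eef_pos: [0.4373, 0.1959, 0.0765]
eef_rot: [-0.001, 0.843, 0.537, 0.0]
wrist_force: [-6.0, -2.6, 30.1]
width: -0.0
```

Request:
{"name": "jog_arm", "arguments": {
  "steps": [
    [0, 0, 0, -4, 0],
    [0, 0, 0, -5, 0],
    [0, 0, 0, -10, 0],
    [0, 0, 0, -20, 0],
    [0, 0, 0, -30, 0],
    [0, -20, 0, -30, 0],
    [0, -30, 0, -20, 0],
    [0, -30, 0, 0, 0]
  ]
}}

```text
time_s: 16.4
eef_pos: [0.4056, 0.1235, 0.1958]
eef_rot: [0.001, 0.843, 0.538, 0.003]
wrist_force: [1.0, -0.3, 0.4]
width: 0.0002
```

Request:
{"name": "jog_arm", "arguments": {
  "steps": [
    [0, -30, 0, 0, 0],
    [0, -30, 0, 0, 0],
    [0, 0, 0, 0, 0],
    [0, 0, 0, 0, 0],
    [0, 0, 0, 0, 0],
    [0, 0, 0, 0, 0],
    [0, 0, 0, 0, 0],
    [0, 0, 0, 0, 0]
  ]
}}

```text
time_s: 17.2
eef_pos: [0.3787, 0.0696, 0.1932]
eef_rot: [0.0, 0.843, 0.538, -0.0]
wrist_force: [-0.2, -0.5, -0.2]
width: -0.0
```

```bash
python3 - <<'E'
from h import *
lever()
for c in("wrist","top"):
    for q in("store_key_top","solder_spool","amber_flux","solder_wick"): print(c,q,[(np.round(r['xyz'],4),round(r['score'],2)) for r in manip.place_of(c,q)[:1]])
p,d=manip.snapshot("wrist");W=cloud("wrist",d);b=box(W);m=(d>0)&(np.hypot(b[...,0]+34,b[...,1]+48)<7);print("key z",np.median(W[m][:,2]),m.sum())
q,_=manip.snapshot("top")
cv2.imwrite("pics/m3.png",np.hstack([cv2.resize(p[:,:,::-1],(400,300)),cv2.resize(q[100:240,200:350,::-1],(400,300))]))
E
```

```text
wrist [] top [array([26.6,  6.7])] depth y 81 [-0.5  2.4  6.1  9.8 12.8]
t 17.4 tcp box [ -33.9 -188.3] z 193.2 F box [-0.6 -0.3 -0.3]
wrist store_key_top [(array([0.4388, 0.195 , 0.0647]), 0.94)]
wrist solder_spool []
wrist amber_flux []
wrist solder_wick [(array([0.3529, 0.2305, 0.0022]), 0.61)]
top store_key_top [(array([0.4423, 0.1962, 0.0605]), 0.63)]
top solder_spool [(array([0.3942, 0.3244, 0.0005]), 0.77)]
top amber_flux [(array([0.527 , 0.3434, 0.0016]), 0.43)]
top solder_wick [(array([0.3507, 0.2312, 0.001 ]), 0.53)]
key z 0.06505994503592513 298
```

View pics/m3.png

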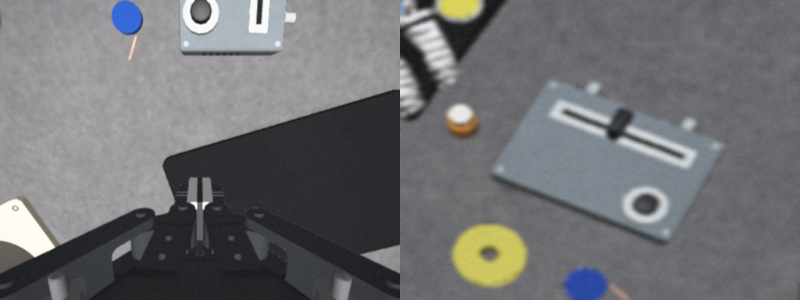

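The top view (right) shows the lever just past mid-slot at px (620,123) and the key up at (645,204). The loose things are where they were, and the arm is clear.

```bash
python3 -c "
from cell import manip
print(manip.close_job())"
```

```text
the job is handed in; nothing more can be done
None
```

The lever is resting in the third click and the store key has been pressed and released. The job was handed in at about 17.5 s of the 58 s allowed.

- **Lever:** I pushed it with the shut fingertips, one click at a time, with a pause after each snap and no gripping. Readings after each snap put its centre at box y of about −26, −10 and +6 mm. The last top-camera depth reading was 6.1 mm, against an expected 6 mm for the third click.
- **Store key:** I pressed it only after the lever was in place. It met its hard stop at full travel: the tool was at 77 mm, as predicted, and the last 2 mm commanded moved it only 0.5 mm while the force rose to 30 N. Afterwards the key top read 65 mm in the wrist camera, so it is up again.
- **Loose things:** The spool, flux bottle and wick are where they were, within detector accuracy. The arm is clear and the force reads zero.

**Disagreements:** The top-camera network put the key top at 60.5 mm after release. I trusted the wrist camera, where both depth and network gave about 65 mm. The networks' lever readings were off by several mm at times and sometimes missed it, so I relied on depth.

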